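# Angle the rolling pin out of the utensil box

### The arm

A 6-joint arm with a two-finger parallel gripper is mounted at the origin on a cart in front of the work surface, level with it; the furniture and walls round the work are solid. World frame = base frame: x ahead of the robot, y to its left, z up, the work surface at z = 0. Lengths are in m, angles in rad, forces in N, time in s.
With the tool pointing down it reaches from about 0.4 to 0.825 m from the base axis. Payload 7 kg.
Tool frame: the origin (TCP) lies on the centre line of the jaws, within the pads' length; the fingertips stand arm.tip_reach ahead of it and the grasp point (between the pads) lies 5 mm behind it (arm.tip_reach is the distance from the TCP to the fingertips, in m); z points along the fingers, y is the line along which they close (so a half turn about z gives the same grasp; the last joint's range is limited). The gripper opens to 88 mm and grips with 3 to 60 N. Pads are 19 mm wide; open, the fingers measure 130 mm over their backs; the gripper's body (78 mm by 193 mm) begins 47 mm behind the grasp point.
Start: joints at [-1.042, 0.359, 0.012, 0, -1.224, -0.288], TCP at [0.161, -0.656, 0.241] pointing down, gripper open.
Joint ranges: [-3.07, 3.07], [-1.43, 2.12], [-1.02, 1.25], [-3.03, 1.67], [-3.05, -0], [-3.03, 3.03]. Speed limits (rad/s): [2.39, 2.39, 3.01, 3.14, 3.14, 3.14].

### API

Orientations are given as [roll, pitch, yaw] about the fixed x, y, z axes, in that order (R = Rz(yaw) Ry(pitch) Rx(roll)).
In Python, from station import status, optics, order, arm gives the robot as it stands. The module is installed in compiled form; this text tells all that it offers.
- The arm moves only by the shell command python3 -m jog 'ROWS' [FORCE]. ROWS is JSON, a list of rows, each a list of 3 entries, a list of its own where there are three numbers: the gripper command: -1 is shut, 1 is fully open, values between are in proportion, then the shift along the tool's x, y, z in mm, then the turn about the tool's z in rad. A call has 1 to 20 rows; each row is the pose to reach, as a shift and turn from the pose commanded when the call began, along the tool's axes at that moment; what a row does not reach only later rows make up. A row lasts 1/8 s, in which the tool goes at most 62.5 mm and 10.7 degrees, less where a joint would pass 70% of its speed; a pose out of reach is approached as far as the arm can. A call with a gripper value outside its range is refused whole. The fingers move at their own pace and stop on an object; FORCE is the grip in N (left out, the last holds). Time passes only in rows, so rows that repeat a pose let the fingers close. It gives the time, the measured TCP pose, the force, the opening and the grip force at its end, in the units of the state.
- status.get_state(): the state, without advancing time (a new reading comes with each control period).
- optics.grab_frame(name): name is "scene" or "top"; returns a dict with "color" (420x560x3 uint8, red, green, blue), "mtx" (3x3 intrinsics, pixels), "cam_to_world" (4x4, takes a point from camera to world coordinates). Camera axes: x right, y down, z forward; pixel columns grow to the right and rows downward; lengths in m; the calibration is good to about 2 mm. A picture is of the moment at which its call begins. There is no depth.
- order.job_done(): hands the job in; it is judged then, once.
The state is a dict: "t": time; "q": joint angles; "qd": joint speeds; "joint_efforts": joint torques, N m; "eef_pos": TCP position; "ee_rot": TCP orientation; "force": force on the tool from outside, world axes, zero at the start; "moment": the same for the moment, N m; "width": finger opening in m; "gripper_force": force on a finger pad.
Only numpy, scipy, OpenCV 4.12 (cv2) and the standard library are available. Lean on these libraries where they do the work, as an engineer would, in place of code of your own. Each camera call takes 0.05 s, during which the arm holds its last target. There are 200 camera calls.

### The job

Take the rolling pin out of the blue utensil box: it is longer than the opening between the two end covers, so tilt it and draw it out slantwise, without forcing it against the box. Finish holding it still in the gripper, all of it a good hand's breadth above the box; do not put it down. Leave the salt shaker and the two tins beside the box as they are.

Things in the scene. Friction and masses are not known exactly. Their poses are not given: they have to be found in the camera images.
- utensil_box: Blue utensil box with two fixed white covers over its ends; fast to the worktop. Outside 152 (its x) by 317 (its y, long axis) by 63 mm high. Origin: centre of its underside, z up. Inside 140 (x) by 305 (y) mm, floor top 6 mm above the origin. Side and end walls 6 mm thick, 58 mm high. Under each cover is a pocket reaching 75 mm in (y) and 52 mm high.
- box_opening (a point): Centre of the box's opening, level with the covers' top, 63 mm above the worktop; axes as the box's. The opening runs between the covers: 155 mm in y (+-77.5) and 140 mm in x (+-70, wall to wall). The covers are 5 mm thick (58 to 63 mm above the worktop) and span the box's full width.
- pin_center (a point): Centre of the loose wooden rolling pin (about 0.15 kg): 220 mm long along this point's y, round, 26 mm thick over the middle 100 mm, tapering to 18 mm at the flat ends. At first it lies level on the box floor (axis 19 mm above the worktop), roughly along the box's y, both ends under the covers, its middle in the opening. It may roll.
- pin_end_1 (a point): Centre of the rolling pin's end face at y = -110 mm from its centre.
- pin_end_2 (a point): Centre of the rolling pin's end face at y = +110 mm from its centre.
- salt_shaker: Grey-topped clear salt shaker, 44 mm wide, 90 mm high, standing past one end of the box; loose. Origin: centre of its underside. Leave alone.
- tuna_tin: Flat dark blue food tin, 86 mm across, 40 mm high, standing past one end of the box; loose. Origin: centre of its underside. Leave alone.
- half_tin: Short turquoise food tin, 76 mm across, 58 mm high, standing past one end of the box; loose. Origin: centre of its underside. Leave alone.
- rolling_pin: The rolling pin as a whole; origin on its underside at mid-length, 13 mm below pin_center; axes as pin_center's.

How it is judged:
On the way:
1. one end of the rolling pin stands out of the opening, above the covers, while the other end is still inside the box, below them (((height (world z) of pin_end_1 above 0.07 m and height (world z) of pin_end_2 below 0.055 m) or (height (world z) of pin_end_2 above 0.07 m and height (world z) of pin_end_1 below 0.055 m))), for 0.1 s.
At the end, for the whole second after the job is handed in: The rolling pin is gripped by the fingers and held still (under 0.03 m/s and 0.2 rad/s), both its ends more than 50 mm above the box's covers (113 mm above the worktop), touching neither the box nor the shaker or tins; the shaker and tins stand within 30 mm of where they stood (height (world z) of each of pin_end_1, pin_end_2 above 0.113 m and contact force between the fingers and rolling_pin above 1 N and contact force between rolling_pin and utensil_box below 0.1 N and linear speed of rolling_pin below 0.03 m/s and angular speed of rolling_pin below 0.2 rad/s and contact force between rolling_pin and salt_shaker below 0.1 N and contact force between rolling_pin and tuna_tin below 0.1 N and contact force between rolling_pin and half_tin below 0.1 N and distance of each of salt_shaker, tuna_tin, half_tin from where it was at the start of the episode below 0.03 m and angle between each of salt_shaker, tuna_tin, half_tin's own z axis and vertical below 0.3 rad); the arm keeps its last pose, push and grip.
It fails at once if the rolling pin is forced against the box (over 40 N) (contact force between rolling_pin and utensil_box above 40 N).
It fails at once if the salt shaker is pushed more than 30 mm or knocked over (distance of salt_shaker from where it was at the start of the episode above 0.03 m or angle between salt_shaker's own z axis and vertical above 0.3 rad).
It fails at once if the tuna tin is pushed more than 30 mm or knocked over (distance of tuna_tin from where it was at the start of the episode above 0.03 m or angle between tuna_tin's own z axis and vertical above 0.3 rad).
It fails at once if the short food tin is pushed more than 30 mm or knocked over (distance of half_tin from where it was at the start of the episode above 0.03 m or angle between half_tin's own z axis and vertical above 0.3 rad).
It also fails if it takes over 40 s, if anything falls off the work surface, if the arm or the gripper's body presses on something with over 40 N, if the wrist force passes 120 N, or if a joint passes its speed limit or range.

## Working session

There is one attempt and no reset: what is moved stays moved. The work goes in short steps, Python scripts to look and compute and a shell command to move; the robot and the scene stay as the last step left them, time stands still between calls to the robot, and variables do not carry over. Pictures are saved under pics/ and viewed, at most 10 in all, crops included, and the job is handed in when it is done.

```bash
mkdir -p pics
python3 - <<'E'
from station import status, optics, arm
import cv2,numpy as np
s=status.get_state(); print(s, arm.tip_reach)
for n in("scene","top"):
    f=optics.grab_frame(n); cv2.imwrite(f"pics/{n}0.png",f["color"][:,:,::-1]); print(n,f["mtx"].tolist(),np.round(f["cam_to_world"],4).tolist())
E
```

```text
{'t': 0.0, 'q': array([-1.04190563e+00,  3.59419255e-01,  1.10386845e-02, -3.51042178e-04,
       -1.22412451e+00, -2.88098176e-01]), 'qd': array([ 8.14440807e-04, -8.00918032e-04,  1.31563367e-03, -2.01801783e-03,
        1.32256391e-03,  9.02039444e-05]), 'joint_efforts': array([ 4.61365380e-04, -5.82717669e+01,  2.93075502e+01,  6.99775457e+00,
        7.14180715e-03, -1.42519734e-04]), 'eef_pos': array([ 0.16082229, -0.655062  ,  0.23959281]), 'ee_rot': array([ 3.13986056e+00, -1.69155917e-04, -2.90091954e+00]), 'force': array([-0.18728993,  0.26240199,  0.43114259]), 'moment': array([0.01522053, 0.03330085, 0.0119484 ]), 'gripper_force': 0.0, 'width': 0.08762920694222445} 0.014
scene [[447.77032971720234, 0.0, 278.67640938201674], [0.0, 447.77032971720234, 212.8715682310444], [0.0, 0.0, 1.0]] [[-0.5008, -0.4778, 0.7218, -0.2894], [-0.8654, 0.2941, -0.4057, 0.5467], [-0.0184, -0.8278, -0.5608, 0.7395], [0.0, 0.0, 0.0, 1.0]]
top [[383.32062573503447, 0.0, 286.7250472152391], [0.0, 383.32062573503447, 201.88184276324566], [0.0, 0.0, 1.0]] [[0.0227, -0.9866, 0.1614, 0.3912], [-0.9994, -0.0184, 0.0282, 0.0555], [-0.0249, -0.1619, -0.9865, 0.9919], [0.0, 0.0, 0.0, 1.0]]
```

View pics/top0.png

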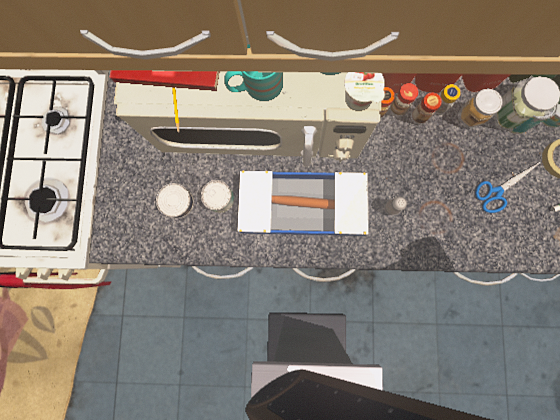

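View pics/scene0.png

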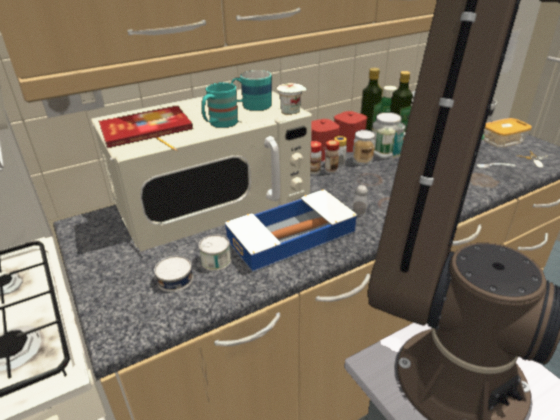

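The top view shows the box with its covers at columns 239–272 and 334–368. The pin runs from (270,198) to (334,205). The tins are at (174,200) and (215,195), on the +y side, and the shaker is at (395,205) on the −y side. The microwave stands behind the box.

```bash
cat > h.py <<'E'
from station import status, optics
import cv2,numpy as np
def ray(f,u,v,z):
    d=f["cam_to_world"][:3,:3]@np.linalg.inv(f["mtx"])@[u,v,1]; o=f["cam_to_world"][:3,3]
    return o+d*(z-o[2])/d[2]
def proj(f,p):
    c=np.linalg.inv(f["cam_to_world"])@[*p,1]; c=f["mtx"]@c[:3]; return c[:2]/c[2]
def big(m,k=1):
    c,_=cv2.findContours(m.astype(np.uint8),cv2.RETR_EXTERNAL,cv2.CHAIN_APPROX_NONE)
    return sorted(c,key=cv2.contourArea)[-k:]
def pinmask(f):
    h=cv2.cvtColor(f["color"],cv2.COLOR_RGB2HSV); return (h[...,0]<16)&(h[...,1]>110)&(h[...,2]>60)
E
python3 - <<'E'
from h import *
f=optics.grab_frame("top"); im=f["color"]
sub=np.zeros(im.shape[:2],bool); sub[165:240,230:375]=1
w=(im.min(2)>190)&sub
for c in big(w,2):
    b=cv2.boxPoints(cv2.minAreaRect(c)); print("cover",[np.round(ray(f,*p,.063)[:2],3).tolist() for p in b])
c=big(pinmask(f)&sub)[0]; print(cv2.boundingRect(c),cv2.contourArea(c))
(vx,vy,x,y)=cv2.fitLine(c,cv2.DIST_L2,0,.01,.01).ravel()
for u in(272,290,303,320,334): print("pin",ray(f,u,y+(u-x)*vy/vx,.022)[:2].round(4))
print("mw",ray(f,250,150,.03),ray(f,330,155,.03),"tins",ray(f,174,200,.04),ray(f,215,195,.058),"sh",ray(f,395,205,.05))
E
```

```text
cover [[0.47, 0.201], [0.622, 0.202], [0.62, 0.12], [0.469, 0.12]]
cover [[0.62, -0.036], [0.622, -0.115], [0.471, -0.113], [0.469, -0.036]]
(272, 196, 62, 12) 421.5
pin [0.5582 0.1213]
pin [0.5549 0.075 ]
pin [0.5526 0.0416]
pin [ 0.5496 -0.0019]
pin [ 0.5472 -0.0376]
mw [0.68386139 0.18194182 0.03      ] [ 0.67358391 -0.0261891   0.03      ] tins [0.54644499 0.36901192 0.04      ] [0.55801543 0.26116054 0.058     ] sh [ 0.54246941 -0.18516778  0.05      ]
```

Run:
```python
import cv2
a=cv2.imread('pics/top0.png')[140:250,140:420]; cv2.imwrite('pics/c.png',cv2.resize(a,None,fx=2.8,fy=2.8,interpolation=cv2.INTER_CUBIC))
```

```text
(no output)
```

View pics/c.png

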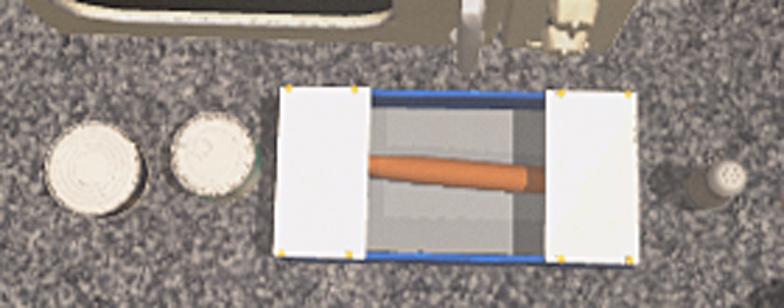

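Run:
```python
from h import *
s=optics.grab_frame("scene");t=optics.grab_frame("top")
P=lambda f:f["mtx"]@np.linalg.inv(f["cam_to_world"])[:3]
cv2.imwrite("pics/mw.png",np.hstack([cv2.resize(s["color"][110:260,190:340],(400,400)),cv2.resize(t["color"][105:205,250:350],(400,400))])[:,:,::-1])
def tri(a,b):
    X=cv2.triangulatePoints(P(s),P(t),np.float64(a).reshape(2,1),np.float64(b).reshape(2,1)).ravel();X=X[:3]/X[3]; print(X.round(3), proj(s,X).round(1),proj(t,X).round(1))
tri((277,195),(308,158)); tri((268,142),(308,130))
for x,z in((.65,.08),(.65,.15),(.65,.24),(.68,0)): print(x,z,proj(t,(x,.042,z)).round(),proj(s,(x,.042,z)).round())
```

```text
[0.649 0.028 0.075] [275.7 194.8] [309.7 159.2]
[0.667 0.037 0.232] [268. 142.] [308. 130.]
0.65 0.08 [304. 158.] [271. 195.]
0.65 0.15 [304. 150.] [270. 173.]
0.65 0.24 [305. 137.] [269. 142.]
0.68 0 [303. 155.] [267. 213.]
```

View pics/mw.png

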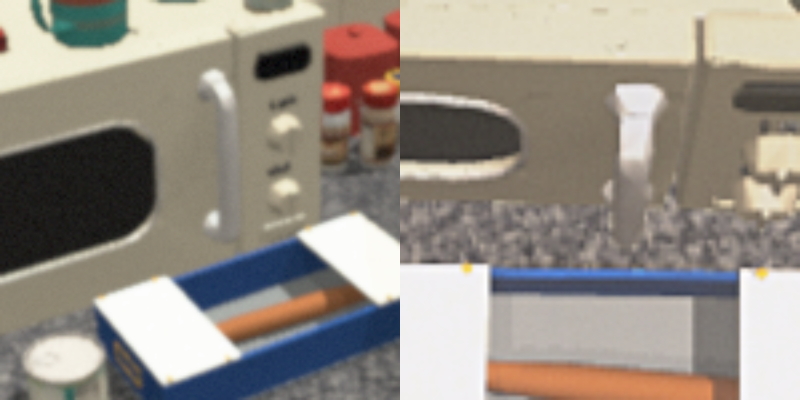

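The handle stands out to x≈0.65 at y≈0.03, z 0.075–0.235. I'll therefore grip at y≈0.107 and move the pin toward the robot before sliding it along −y.

```bash
cat >> h.py <<'E'
from scipy.spatial.transform import Rotation as R
def shift(p,yaw=None):
    s=status.get_state(); Q=R.from_euler('xyz',s["ee_rot"]).as_matrix()
    print("t",s["t"],"pos",s["eef_pos"].round(4),"rot",s["ee_rot"].round(3),"w",s["width"],"shift mm",(Q.T@(np.array(p)-s["eef_pos"])*1000).round(1), "turn",None if yaw is None else round(s["ee_rot"][2]-yaw,3))
E
python3 -c "
from h import *
shift((.557,.107,.22),-1.64)"
```

```text
t 0.25 pos [ 0.1609 -0.6553  0.2401] rot [ 3.141 -0.    -2.901] w 0.08752223668044856 shift mm [-566.5  645.9   20.6] turn -1.261
```

```bash
python3 -m jog '[[0.3,[-566,646,20],-1.26],[0.3,[-566,646,20],-1.26],[0.3,[-566,646,20],-1.26],[0.3,[-566,646,20],-1.26],[0.3,[-566,646,20],-1.26],[0.3,[-566,646,20],-1.26],[0.3,[-566,646,20],-1.26],[0.3,[-566,646,20],-1.26],[0.3,[-566,646,20],-1.26],[0.3,[-566,646,20],-1.26],[0.3,[-566,646,20],-1.26],[0.3,[-566,646,20],-1.26],[0.3,[-566,646,20],-1.26],[0.3,[-566,646,20],-1.26],[0.3,[-566,646,20],-1.26],[0.3,[-566,646,20],-1.26],[0.3,[-566,646,20],-1.26],[0.3,[-566,646,20],-1.26]]' 20
python3 - <<'E'
from h import *
shift((.557,.105,.024),-1.64)
f=optics.grab_frame("scene");m=pinmask(f);m[:210]=0;m[260:]=0;m[:,:255]=0;m[:,350:]=0
c=big(m)[0];(vx,vy,x,y)=cv2.fitLine(c,cv2.DIST_L2,0,.01,.01).ravel();print(cv2.boundingRect(c))
for u in(280,300,320): print(ray(f,u,y+(u-x)*vy/vx,.023).round(4))
E
```

```text
t: 2.5
eef_pos: [0.5563, 0.106, 0.221]
ee_rot: [-3.141, 0.0, -1.642]
force: [0.6, 0.1, -0.3]
width: 0.0566
gripper_force: 0.0
t 2.5 pos [0.5563 0.106  0.221 ] rot [-3.141  0.    -1.642] w 0.0566001009307082 shift mm [  1.   -0.6 197. ] turn -0.002
(272, 218, 54, 20)
[0.5493 0.0726 0.023 ]
[0.5438 0.0127 0.023 ]
[ 0.5382 -0.0493  0.023 ]
```

```bash
python3 -m jog '[[0.3,[1,0,60],0],[0.3,[1,0,120],0],[0.3,[1,0,150],0],[0.3,[1,0,180],0],[0.3,[1,0,197],0],[0.3,[1,0,197],0],[-1,[1,0,197],0],[-1,[1,0,197],0],[-1,[1,0,197],0],[-1,[1,0,197],0],[-1,[1,0,197],0]]' 20
python3 - <<'E'
from h import *
shift((.525,.105,.026),-1.57)
E
```

```text
t: 3.92
eef_pos: [0.5568, 0.106, 0.024]
ee_rot: [-3.141, 0.0, -1.641]
force: [-3.5, -3.1, 2.4]
width: 0.0216
gripper_force: 20.3
t 3.925 pos [0.5568 0.106  0.024 ] rot [-3.141  0.    -1.641] w 0.021636929389143165 shift mm [ 3.2 31.6 -2.1] turn -0.071
```

```bash
python3 -m jog '[[-1,[1,10,-2],-0.03],[-1,[2,20,-2],-0.05],[-1,[3,32,-2],-0.07],[-1,[3,32,-2],-0.07],[-1,[7,32,-2],-0.07],[-1,[12,32,-2],-0.07],[-1,[12,32,-2],-0.07]]' 20
python3 - <<'E'
from h import *
shift((.525,.085,.026),-1.57)
f=optics.grab_frame("top"); cv2.imwrite("pics/t2.png",cv2.resize(f["color"][130:260,200:400],(800,520),interpolation=cv2.INTER_CUBIC)[:,:,::-1])
E
```

```text
t: 4.8
eef_pos: [0.5238, 0.0956, 0.0255]
ee_rot: [3.141, -0.0, -1.572]
force: [0.6, -0.3, -0.5]
width: 0.0213
gripper_force: 19.9
t 4.8 pos [0.5238 0.0956 0.0255] rot [ 3.141 -0.    -1.572] w 0.021330185438630647 shift mm [10.6 -1.2 -0.5] turn -0.002
```

View pics/t2.png

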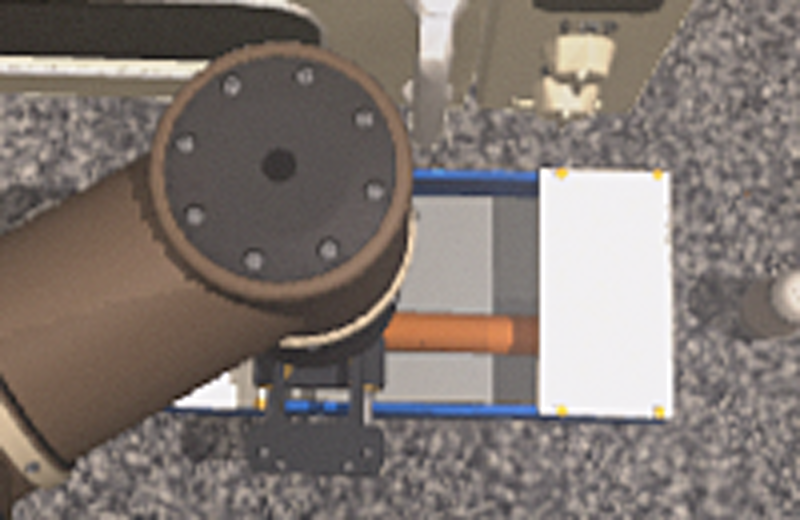

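The pin is in the grip at about (450,332) and runs straight under the right cover; the other end is hidden by the arm. I'll slide it further into the pocket.

```bash
python3 -m jog '[[-1,[4,0,0],0],[-1,[8,0,0],0],[-1,[11,0,0],0],[-1,[11,0,0],0]]' 20;python3 -m jog '[[-1,[3,0,0],0],[-1,[6,0,0],0],[-1,[6,0,0],0]]' 20
```

```text
t: 5.35
eef_pos: [0.5236, 0.0848, 0.0256]
ee_rot: [3.141, -0.0, -1.571]
force: [0.3, -1.3, -1.1]
width: 0.0211
gripper_force: 19.9
t: 5.72
eef_pos: [0.5259, 0.0817, 0.0263]
ee_rot: [-3.137, 0.004, -1.57]
force: [-0.5, 12.8, -2.1]
width: 0.0213
gripper_force: 20.4
```

```bash
python3 -m jog '[[-1,[-4,0,0],0],[-1,[-5,0,-5],0],[-1,[-5,0,-10],0],[-1,[-4,0,-18],0],[-1,[-3,0,-26],0],[-1,[-2,0,-33],0],[-1,[-2,0,-33],0]]' 12
python3 - <<'E'
from h import *
f=optics.grab_frame("scene"); cv2.imwrite("pics/s2.png",cv2.resize(f["color"][130:290,180:400],(800,582),interpolation=cv2.INTER_CUBIC)[:,:,::-1])
E
```

```text
t: 6.6
eef_pos: [0.5242, 0.0812, 0.0594]
ee_rot: [-3.14, 0.001, -1.571]
force: [-0.4, 0.3, -1.4]
width: 0.0217
gripper_force: 12.0
```

View pics/s2.png

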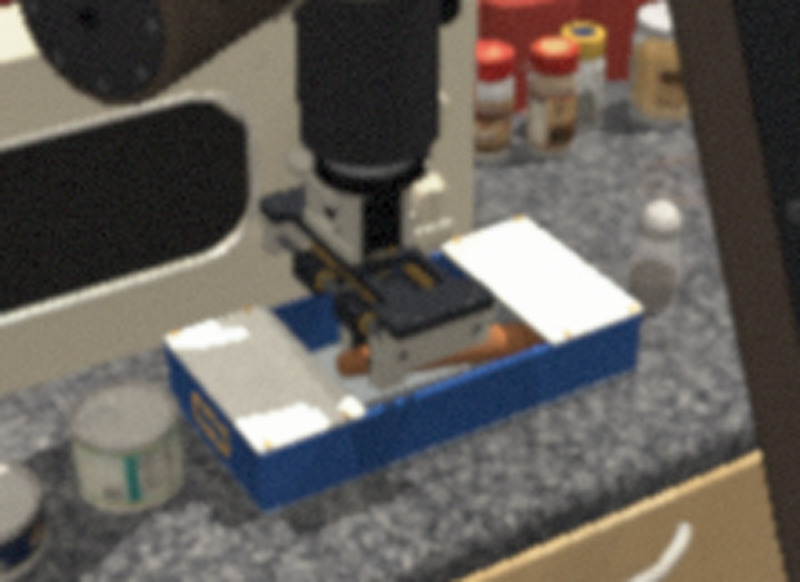

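```bash
python3 -m jog '[[-1,[1,0,-7],0],[-1,[3,0,-14],0],[-1,[5,0,-20],0],[-1,[7,0,-26],0],[-1,[7,0,-26],0]]' 12
python3 - <<'E'
from h import *
f=optics.grab_frame("scene"); cv2.imwrite("pics/s3.png",cv2.resize(f["color"][130:290,180:400],(800,582),interpolation=cv2.INTER_CUBIC)[:,:,::-1])
E
```

```text
t: 7.28
eef_pos: [0.5241, 0.0741, 0.0852]
ee_rot: [-3.141, 0.001, -1.571]
force: [0.1, -0.3, -1.3]
width: 0.0214
gripper_force: 12.0
```

View pics/s3.png

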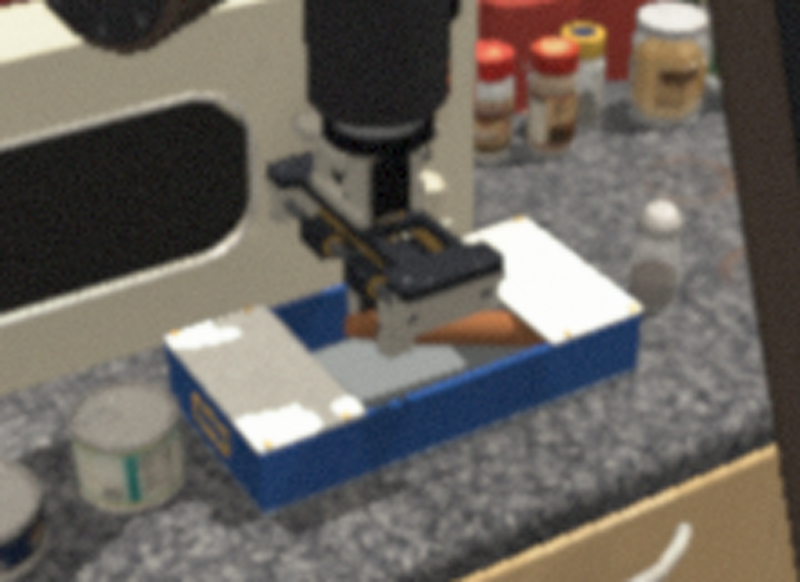

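The pin is clearly tilted: its near end is up at (350,323) and the far end is low under the right cover. I'll draw it out slantwise.

```bash
python3 -m jog '[[-1,[0,0,0],0],[-1,[-10,0,-3],0],[-1,[-20,0,-6],0],[-1,[-30,0,-9],0],[-1,[-40,0,-12],0],[-1,[-40,0,-12],0]]' 20; python3 -m jog '[[-1,[-12,0,-4],0],[-1,[-24,0,-8],0],[-1,[-36,0,-12],0],[-1,[-48,0,-16],0],[-1,[-48,0,-16],0]]' 20;  python3 - <<'E'
from h import *
f=optics.grab_frame("scene"); cv2.imwrite("pics/s4.png",cv2.resize(f["color"][130:290,180:400],(800,582),interpolation=cv2.INTER_CUBIC)[:,:,::-1])
E
```

```text
t: 8.07
eef_pos: [0.524, 0.1151, 0.0969]
ee_rot: [-3.141, 0.0, -1.57]
force: [0.0, 0.0, -1.5]
width: 0.0215
gripper_force: 19.9
t: 8.7
eef_pos: [0.524, 0.1633, 0.113]
ee_rot: [-3.141, 0.0, -1.57]
force: [-0.5, -0.1, -1.5]
width: 0.0213
gripper_force: 19.9
```

View pics/s4.png

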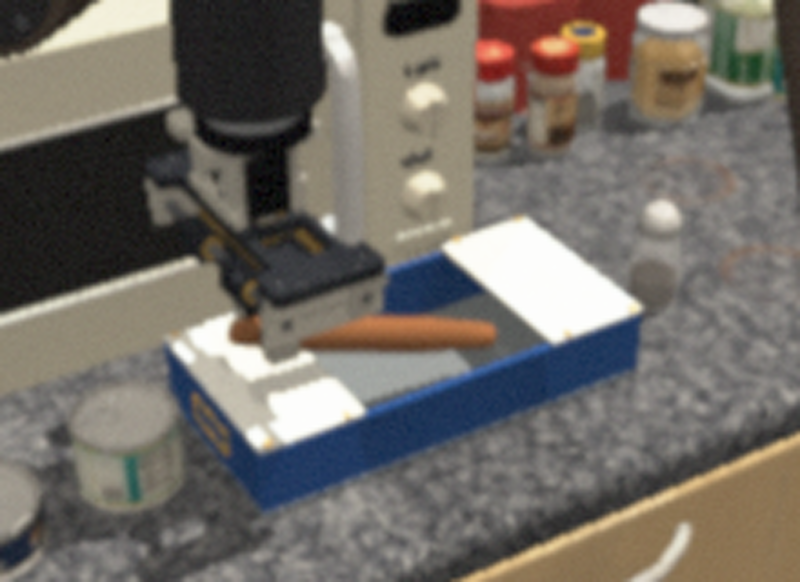

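The far end at (490,333) is now out from under the cover and the pin hangs free. I'll tighten the grip and lift it.

```bash
python3 -m jog '[[-1,[0,0,0],0],[-1,[0,0,-10],0],[-1,[0,0,-30],0],[-1,[0,0,-55],0],[-1,[0,0,-80],0],[-1,[0,0,-110],0],[-1,[0,0,-140],0],[-1,[0,0,-160],0],[-1,[0,0,-170],0],[-1,[0,0,-170],0],[-1,[0,0,-170],0],[-1,[0,0,-170],0],[-1,[0,0,-170],0],[-1,[0,0,-170],0]]' 45;  python3 - <<'E'
from h import *
f=optics.grab_frame("scene"); cv2.imwrite("pics/s5.png",cv2.resize(f["color"][90:300,130:400],(770,600),interpolation=cv2.INTER_CUBIC)[:,:,::-1])
E
```

```text
t: 10.5
eef_pos: [0.5237, 0.1621, 0.2823]
ee_rot: [3.141, -0.0, -1.571]
force: [0.3, 0.3, -0.8]
width: 0.0209
gripper_force: 44.9
```

View pics/s5.png

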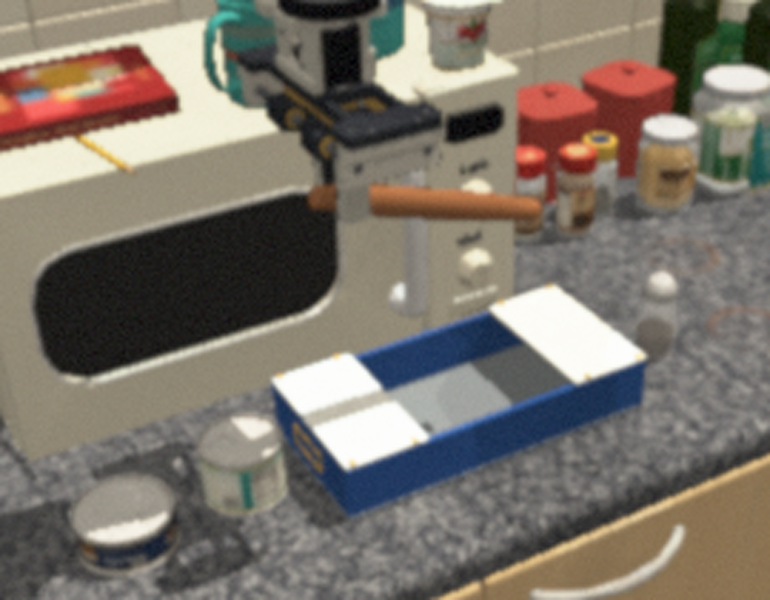

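The pin is held well above the box, with its far end at (540,208), or z≈0.21. The tins and the shaker stand where they were.

```bash
python3 -c "
from station import order; print(order.job_done())"
```

```text
the job is handed in; nothing more can be done
None
```

I drew the rolling pin out of the box slantwise and handed the job in with it held still in the gripper, its lower end about 0.21 m above the worktop by my estimate; the shaker and tins look unmoved, but no verdict was returned.

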